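# Open the lens barrels, nest the prisms and lower the reticle

## Task

Get the desk ready for a reticle test: lift the cap off every capped lens barrel and set each cap, knob up, flat in its own cell of the cap rack, and lay each piece of glass on the bench fully down in the nest of its shape in the walnut case, in any order. Set everything down gently instead of dropping it, leave the barrels standing where they are, and do not disturb the micrometer or the loupe. Only when all that is done, push the iron lever fully over, away from you, to lower the reticle, and leave it there.

Things in the scene. Friction and masses are not known exactly. Their poses are not given: they have to be found in the camera images.
- barrel0: Lens barrel standing on the bench, blackened brass with brass bands: body 60 mm diameter to 46 mm height, then a bright neck 48 mm diameter up to 58 mm with the lens in its top. 0.6 kg, loose. Origin: centre of the underside; z up. It stays where it stands; one that has no cap is already open.
- barrel1: Lens barrel standing on the bench, blackened brass with brass bands: body 60 mm diameter to 46 mm height, then a bright neck 48 mm diameter up to 58 mm with the lens in its top. 0.6 kg, loose. Origin: centre of the underside; z up. It stays where it stands; one that has no cap is already open.
- barrel2: Lens barrel standing on the bench, blackened brass with brass bands: body 60 mm diameter to 46 mm height, then a bright neck 48 mm diameter up to 58 mm with the lens in its top. 0.6 kg, loose. Origin: centre of the underside; z up. It stays where it stands; one that has no cap is already open.
- cap0: Loose nickel lens cap, 62 mm diameter, 90 g; at the start it sits over a barrel's neck (slip fit, 2 mm loose), origin 48 mm above the barrel's underside. Origin: centre of the skirt's lower edge; z up. Skirt and top are 14 mm high in all; above is a round brass knob, 22 mm diameter, from 14 to 38 mm above the origin. None if absent: a barrel is then uncapped.
- cap1: Loose nickel lens cap, 62 mm diameter, 90 g; at the start it sits over a barrel's neck (slip fit, 2 mm loose), origin 48 mm above the barrel's underside. Origin: centre of the skirt's lower edge; z up. Skirt and top are 14 mm high in all; above is a round brass knob, 22 mm diameter, from 14 to 38 mm above the origin. None if absent: a barrel is then uncapped.
- cap2: Loose nickel lens cap, 62 mm diameter, 90 g; at the start it sits over a barrel's neck (slip fit, 2 mm loose), origin 48 mm above the barrel's underside. Origin: centre of the skirt's lower edge; z up. Skirt and top are 14 mm high in all; above is a round brass knob, 22 mm diameter, from 14 to 38 mm above the origin. None if absent: a barrel is then uncapped.
- cap_rack: Low light-wood cap rack, fixed, 82 x 236 mm, 16 mm high, three square cells in a row along its y axis, each 72 x 72 mm inside with a grey felt floor. Origin: centre of the underside.
- cell0 (a point): Centre of the floor of rack cell 0 (of cells 0, 1, 2 along the rack's y axis, 77 mm apart), 5 mm above the bench; the cell walls rise 11 mm above it. Axes as the rack's.
- cell1 (a point): Centre of the floor of rack cell 1 (of cells 0, 1, 2 along the rack's y axis, 77 mm apart), 5 mm above the bench; the cell walls rise 11 mm above it. Axes as the rack's.
- cell2 (a point): Centre of the floor of rack cell 2 (of cells 0, 1, 2 along the rack's y axis, 77 mm apart), 5 mm above the bench; the cell walls rise 11 mm above it. Axes as the rack's.
- cube: Clear glass beam-splitter cube, 46 x 46 x 46 mm, 0.24 kg, loose on the bench. Origin: centre of the underside, z up, sides along x and y. None if absent.
- bar: Long green glass block, 90 mm along its x, 34 mm along its y, 44 mm high, 0.33 kg, loose on the bench. Origin: centre of the underside. None if absent.
- wedge: Amber glass three-sided prism lying on one long face: 64 mm along its x at the bottom, narrowing to a ridge along y 55 mm up; its two upright triangular ends are 50 mm apart along its y. 0.22 kg, loose on the bench. Origin: centre of the underside. None if absent.
- case: Walnut case, fixed: a flat block 120 (x) x 270 mm (y), top 20 mm above the bench, with three rectangular nests (red floors) sunk 12 mm into it, and its lid standing open along the +x edge, leaning back, to 135 mm height. Origin: centre of the underside.
- nest_cube (a point): Centre of the floor of the square nest, 52 x 52 mm, for the cube: 8 mm above the bench, 12 mm below the case's top. At +88 mm in the case's y. Axes as the case's; 3 mm play on each side.
- nest_bar (a point): Centre of the floor of the long nest, 96 mm (x) x 40 mm (y), for the long block; in the middle of the case. Depth, height, axes and play as for nest_cube.
- nest_wedge (a point): Centre of the floor of the third nest, 70 mm (x) x 56 mm (y), for the three-sided prism; at -88 mm in the case's y. Depth, height, axes and play as for nest_cube.
- stand: Cast-iron reticle stand, fixed, base 16 mm high. Origin: on the bench under the lever's pivot; x points ahead, away from the robot, in the direction the lever is pushed. Pivot 40 mm up, axis along y. A column 250 mm high that carries the brass reticle holder stands 160 mm to the -y side and 75 mm back (+x).
- lever (a joint): Iron lever on the stand (rad): about 0 to 0.12 at the start, leaning 0.6 rad from upright towards the robot (reticle up); 1.2 at its stop, leaning 0.6 rad away (reticle fully down). It takes about 3 N at the ball and stays where it is left; it can be pushed with closed fingers from the robot's side.
- lever_tip (a point): Centre of the red ball, 28 mm in diameter, at the lever's end, 85 mm from the pivot; the lever rod is 12 mm in diameter.
- micrometer: Nickel-plated micrometer lying on the bench, 145 x 45 mm, 18 mm high: a bystander. Origin: underside of its frame's back.
- loupe: Black waisted eye loupe, 48 mm diameter, 40 mm high: a bystander. Origin: centre of the underside.
There are look-alikes about, which are no part of the job. What is shaped like the bar but purple is not meant.

How it is judged:
By the outcome, as a careful person would: the job done as asked, in the order asked, and still so for the second after the job is handed in, with the robot touching nothing.
Of cap0, cap1, cap2 only 2 to 3 are there at a start; the rules pass over those that are not, and their reading is None.
Of cube, bar, wedge only 2 to 3 are there at a start; the rules pass over those that are not, and their reading is None.
At some moment in a run one of cube, bar, wedge may be knocked a few centimetres aside while the robot is not near it.
It also fails if it takes over 210 s, if anything falls off the work surface, if the arm or the gripper's body presses on something with over 40 N, if the wrist force passes 120 N, or if a joint passes its speed limit or range.

## Robot

A 6-joint arm with a two-finger parallel gripper is mounted at the origin on the work surface. World frame = base frame: x ahead of the robot, y to its left, z up, the work surface at z = 0. Lengths are in m, angles in rad, forces in N, time in s.
With the tool pointing down it reaches from about 0.35 to 0.85 m from the base axis. Payload 8.1 kg.
Tool frame: the origin (TCP) lies at the very end of the fingers, on their centre line; the grasp point (between the pads) lies 19 mm behind it; z points along the fingers, y is the line along which they close (so a half turn about z gives the same grasp; the last joint's range is limited). The gripper opens to 93 mm and grips with 3 to 60 N. Pads are 15 mm wide; open, the fingers measure 128 mm over their backs; the gripper's body (75 mm by 188 mm) begins 65 mm behind the grasp point.
Start: joints at [1.019, 0.13, 1.488, -0, 1.523, -0.085], TCP at [0.27, 0.536, 0.219] pointing down, gripper open.
Joint ranges: [-2.96, 2.96], [-0.89, 2.26], [0.02, 2.5], [-1.34, 4.48], [0, 2.73], [-2.66, 2.66]. Speed limits (rad/s): [2.39, 2.39, 2.79, 3.14, 3.14, 3.14].

## Interface

Orientations are given as a rotation vector (axis times angle).
In Python, from plant import robot, imaging gives the robot as it stands.
- The arm moves only by the tool jog_arm, never from a script. Its argument "rows" is a list of rows, each a list of 2 entries, a list of its own where there are three numbers: the shift along the tool's x, y, z each as a share of 0.2 m, from -1 to 1, then the turn, a rotation vector about the tool's x, y, z each as a share of pi/2 rad, from -1 to 1. A call has 1 to 5 rows; each row is the pose to reach, as a shift and turn from the pose commanded when the call began, along the tool's axes at that moment; what a row does not reach only later rows make up. A row lasts 1/10 s, in which the tool goes at most 50 mm and 8.59 degrees, less where a joint would pass 70% of its speed; a pose out of reach is approached as far as the arm can. A call with a number of a shift or a turn outside -1 to 1 is refused whole. A call with a gripper value outside its range is refused whole. "hand" is the closure, from -1 (fully open) to 1 (shut), set as the call begins (left out, the last holds). The fingers move at their own pace and stop on an object; "squeeze" is the grip in N (left out, the last holds). Time passes only in rows, so rows that repeat a pose let the fingers close. It gives the time, the measured TCP pose, the force, the opening and the grip force at its end, in the units of the state.
- robot.read_state(): the state, without advancing time (a new reading comes with each control period).
- imaging.read_camera(name): name is "scene" or "top" or "wrist"; returns a dict with "frame" (400x640x3 uint8, red, green, blue), "vertical_fov" (degrees; the focal length in pixels is half the picture's height over the tangent of half this angle, whatever the lens; pixels are square), "cx", "cy" (the principal point, pixels), "R" (3x3) and "t" (3): a world point X has camera coordinates R X + t. Camera axes: x right, y down, z forward; pixel columns grow to the right and rows downward; lengths in m; the calibration is good to about 2 mm. A picture is of the moment at which its call begins. There is no depth.
- robot.close_job(): hands the job in; it is judged then, once.
The state is a dict: "t": time; "q": joint angles; "dq": joint speeds; "joint_torque": joint torques, N m; "tool_pos": TCP position; "orientation": TCP orientation; "force": force on the tool from outside, world axes, zero at the start; "wrist_torque": the same for the moment, N m; "opening": finger opening in m; "gripper_force": force on a finger pad.
Only numpy, scipy, OpenCV 4.12 (cv2) and the standard library are available. Lean on these libraries where they do the work, as an engineer would, in place of code of your own. Each camera call takes 0.05 s, during which the arm holds its last target. There are 200 camera calls.

## Working session

There is one attempt and no reset: what is moved stays moved. The work goes in short steps, Python scripts to look and compute and a tool call to move; the robot and the scene stay as the last step left them, time stands still between calls to the robot, and variables do not carry over. Pictures are saved under pics/ and viewed, at most 15 in all, crops included, and the job is handed in when it is done.

Besides the shell and the picture viewer there is one more tool, called after "Request:" as name(argument=value, ...), one argument or row to a line, values as JSON. jog_arm: Moves the arm, as the interface text tells. Its arguments: {"type":"object","properties":{"rows":{"type":"array"},"hand":{"type":"number"},"squeeze":{"type":"number"}},"required":["rows"]}

```bash
mkdir -p pics; ls; cat > h.py <<'E'
import numpy as np, cv2
from plant import robot, imaging
def cam(n, save=None):
    c=imaging.read_camera(n); c['f']=200/np.tan(np.radians(c['vertical_fov'])/2)
    c['frame']=np.array(c['frame'])
    if save: cv2.imwrite('pics/'+save,c['frame'][:,:,::-1])
    return c
def ray(c,uv,z):
    R=np.array(c['R']);t=np.array(c['t']);o=-R.T@t
    d=R.T@np.array([(uv[0]-c['cx'])/c['f'],(uv[1]-c['cy'])/c['f'],1])
    return o+d*(z-o[2])/d[2]
def proj(c,X):
    p=np.array(c['R'])@np.array(X)+np.array(c['t']); return c['f']*p[:2]/p[2]+[c['cx'],c['cy']]
E
python3 - <<'E'
from h import *
for n in('top','scene','wrist'):
    c=cam(n,n+'0.png'); print(n,c['f'],-np.array(c['R']).T@c['t'],[k for k in c])
print(robot.read_state())
E
```

```text
pics
top 397.0444575029864 [ 0.41581616 -0.03400471  1.16630369] ['frame', 'vertical_fov', 'cx', 'cy', 'R', 't', 'f']
scene 435.77110202307006 [1.32317393 0.27841092 0.81242051] ['frame', 'vertical_fov', 'cx', 'cy', 'R', 't', 'f']
wrist 310.95256629627335 [0.20199809 0.57123045 0.38176502] ['frame', 'vertical_fov', 'cx', 'cy', 'R', 't', 'f']
{'t': 0.15, 'q': array([ 1.01854548e+00,  1.30983184e-01,  1.48903524e+00, -2.23202445e-05,
        1.52299618e+00, -8.53901406e-02]), 'dq': array([ 0.00029862, -0.00218548, -0.0033359 ,  0.00015476,  0.00038991,
        0.0012608 ]), 'joint_torque': array([ 1.22719968e-03, -5.60466170e+01, -4.92344749e+01,  7.69371958e-02,
        3.03813536e-02, -6.92945059e-05]), 'tool_pos': array([0.26980139, 0.53542378, 0.21782775]), 'orientation': array([-7.26601232e-01, -3.05597501e+00,  2.13172480e-03]), 'force': array([-0.62715781,  0.1291451 , -0.97899529]), 'wrist_torque': array([-0.06912289, -0.02952588,  0.05403627]), 'gripper_force': 0.0, 'opening': 0.09290928833871745}
```

View pics/top0.png

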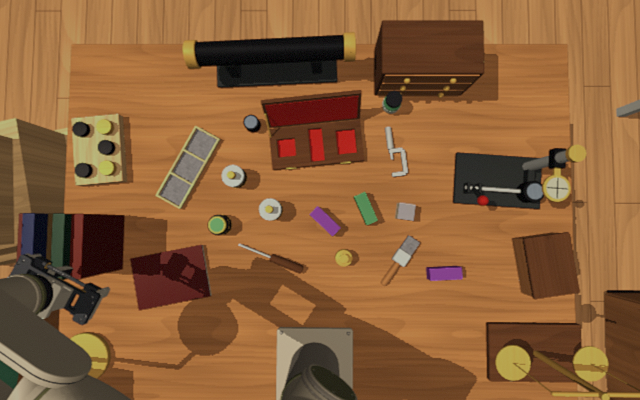

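View pics/scene0.png

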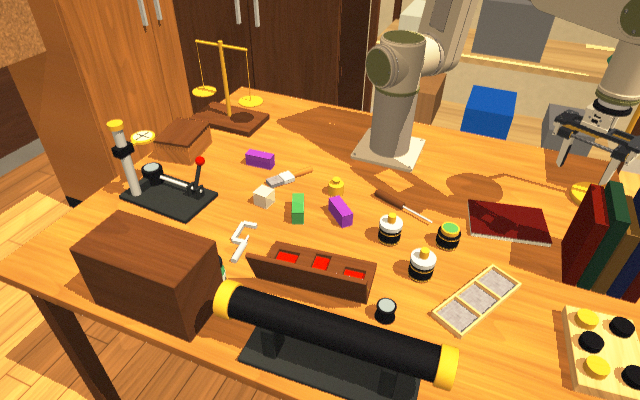

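The top view shows capped barrels at (233,176) and (270,209), and an open barrel at (219,225). The green bar is at (365,208), the cube at (406,212), the rack at (188,168) and the case nests at (287,148), (317,145) and (346,142). The lever ball is at (484,200). There is no wedge, and the two purple blocks are decoys. The scene view agrees.

```bash
cat >> h.py <<'E'
def blobs(c,lo,hi,amin,roi=None,close=0):
    h=cv2.cvtColor(c['frame'],cv2.COLOR_RGB2HSV); m=cv2.inRange(h,lo,hi)
    if close: m=cv2.morphologyEx(m,cv2.MORPH_CLOSE,np.ones((close,close),np.uint8))
    if roi: k=np.zeros_like(m); k[roi[1]:roi[3],roi[0]:roi[2]]=255; m&=k
    cs,_=cv2.findContours(m,cv2.RETR_EXTERNAL,cv2.CHAIN_APPROX_NONE)
    return sorted([x for x in cs if cv2.contourArea(x)>=amin],key=cv2.contourArea,reverse=True)
def rect(c,cnt,z):
    P=np.array([ray(c,p[0],z)[:2] for p in cnt],np.float32)
    r=cv2.minAreaRect(P*1000); b=cv2.boxPoints(r)
    e=b[1]-b[0],b[2]-b[1]; L=max(e,key=np.linalg.norm)
    return np.round(r[0],1),np.round([min(r[1]),max(r[1])],1),round(float(np.degrees(np.arctan2(L[1],L[0])))%180,1)
E
python3 - <<'E'
from h import *
c=cam('top')
for n,lo,hi,z in(('red',(0,190,120),(6,255,255),.008),('green',(50,80,40),(80,255,255),.044)):
    for k in blobs(c,lo,hi,30): print(n,k.mean(0).round(1),rect(c,k,z))
for n,uv,z in(('capA',(233,174),.09),('capB',(270,207),.09),('open',(219,225),.058),('cube',(406,211),.046),('ball',(484,200),.11),('rack',(188,168),.016),('loupe',(252,123),.04),('lv',(470,188),.04)): print(n,ray(c,uv,z).round(3))
f=c['frame'][95:245,150:420]; cv2.imwrite('pics/t1.png',cv2.resize(f,(800,444),interpolation=cv2.INTER_CUBIC)[:,:,::-1])
E
```

```text
red [[346.6 141.7]] (array([649.1, -87.6]), array([52.4, 68.6]), 6.0)
red [[316.9 144.5]] (array([ 6.401e+02, -3.000e-01]), array([36.9, 94.6]), 6.5)
red [[287.  147.5]] (array([630.9,  87.2]), array([48.5, 50.9]), 8.4)
red [[482.7 200.2]] (array([ 479.7, -483.1]), array([23.3, 26.2]), 90.3)
green [[365.3 208.1]] (array([ 452.5, -140. ]), array([33.6, 87.1]), 24.0)
green [[  7.4 374.1]] (array([-17.7, 860.7]), array([39.7, 72.7]), 57.6)
green [[216.3 224.6]] (array([403.7, 280.9]), array([31.1, 31.5]), 90.4)
green [[389.8 105.2]] (array([ 749. , -210.3]), array([26.6, 45.3]), 58.0)
capA [0.542 0.226 0.09 ]
capB [0.453 0.123 0.09 ]
open [0.403 0.27  0.058]
cube [ 0.445 -0.254  0.046]
ball [ 0.474 -0.448  0.11 ]
rack [0.568 0.376 0.016]
loupe [0.696 0.186 0.04 ]
lv [ 0.512 -0.436  0.04 ]
```

View pics/t1.png

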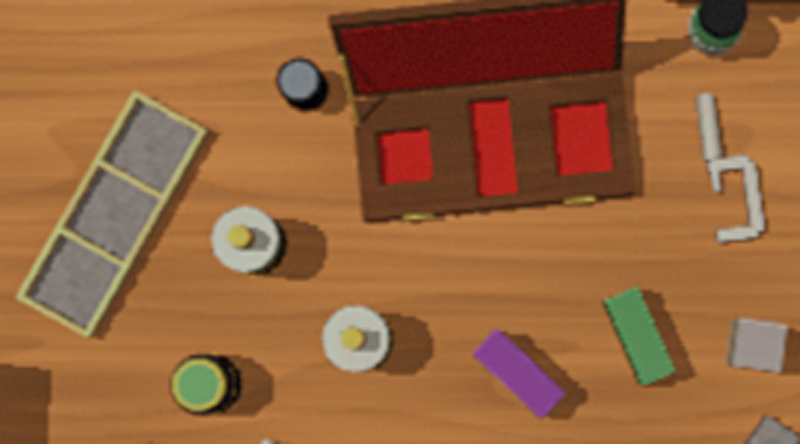

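The crop shows three empty rack cells, two knobbed caps at crop (240,240) and (353,338), and the purple decoy next to the green bar. I'll move the arm so the wrist camera can see the caps and rack.

```bash
cat >> h.py <<'E'
from scipy.spatial.transform import Rotation as Ro
def goal(x,y,z,yaw):
    """yaw: world angle (deg) of tool x; tool straight down"""
    s=robot.read_state(); R=Ro.from_rotvec(s['orientation']).as_matrix()
    c,n=np.cos(np.radians(yaw)),np.sin(np.radians(yaw))
    G=np.array([[c,n,0],[n,-c,0],[0,0,-1.]])
    sh=R.T@(np.array([x,y,z])-s['tool_pos'])/0.2
    tr=Ro.from_matrix(R.T@G).as_rotvec()/(np.pi/2)
    print('shift',sh.round(3),'turn',tr.round(3),'yaw now',round(float(np.degrees(np.arctan2(R[1,0],R[0,0]))),1),'t',s['t'],'rows',max(np.linalg.norm(sh)*4,np.linalg.norm(tr)*90/8.59).round(1))
def rackfit():
    pass
E
python3 - <<'E'
from h import *
c=cam('top')
P=[ray(c,(u/2.963+150,v/2.963+95),.016)[:2] for u,v in((137,93),(210,131),(90,335),(17,296))]
P=np.array(P);print(P.round(3),P.mean(0)); d=(P[0]+P[1]-P[2]-P[3]);print(np.degrees(np.arctan2(d[1],d[0])),np.linalg.norm(d)/2)
goal(.53,.22,.25,153)
w=cam('wrist');print(np.array(w['R'])[2])
E
```

```text
[[0.691 0.355]
 [0.654 0.281]
 [0.45  0.395]
 [0.488 0.469]] [0.57098288 0.37517456]
-29.30825189208846 0.23280312097776518
shift [-1.872 -0.824 -0.159] turn [-0.001 -0.     0.003] yaw now 153.3 t 0.25 rows 8.2
[ 0.24364944 -0.12435713 -0.96185771]
```

Request:
jog_arm(
  rows=[
    [[-0.94,-0.41,-0.16],[0,0,0]],
    [[-0.94,-0.41,-0.16],[0,0,0]],
    [[-0.94,-0.41,-0.16],[0,0,0]],
    [[-0.94,-0.41,-0.16],[0,0,0]],
    [[-0.94,-0.41,-0.16],[0,0,0]],
  ],
)

```text
t: 0.8
tool_pos: [0.4044, 0.3745, 0.252]
orientation: [0.733, 3.052, 0.001]
force: [0.0, -0.3, -0.8]
opening: 0.0933
gripper_force: 0.0
```

Request:
jog_arm(
  rows=[
    [[-0.93,-0.41,0],[0,0,0]],
    [[-0.93,-0.41,0],[0,0,0]],
    [[-0.93,-0.41,0],[0,0,0]],
    [[-0.93,-0.41,0],[0,0,0]],
    [[-0.93,-0.41,0],[0,0,0]],
  ],
)

```text
t: 1.3
tool_pos: [0.5328, 0.2169, 0.2502]
orientation: [0.734, 3.054, -0.002]
force: [0.1, 0.4, 0.2]
opening: 0.0928
gripper_force: 0.0
```

```bash
python3 - <<'E'
from h import *
w=cam('wrist','w1.png')
s=robot.read_state();print(s['tool_pos'],s['force'])
for n,X in(('A',(.542,.226,.086)),('B',(.453,.123,.086)),('rack',(.571,.375,.016))):print(n,proj(w,X))
E
```

```text
[0.53154584 0.2187627  0.25012703] [-1.17187746 -0.24545318 -0.60117351]
A [331.79596434 186.28447162]
B [207.14052024 156.41464173]
rack [445.78019179 140.90062765]
```

View pics/w1.png

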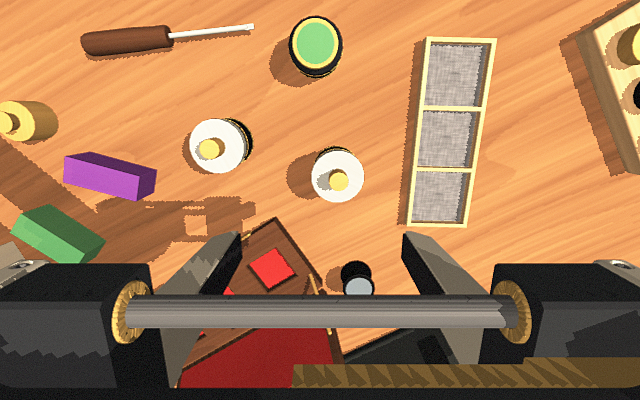

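The wrist view shows cap A's knob at (338,181), cap B's at (209,149), and the rack with corners (427,37), (497,39), (407,224) and (467,228). I'll measure these.

```bash
python3 - <<'E'
from h import *
w=cam('wrist')
h=cv2.cvtColor(w['frame'],cv2.COLOR_RGB2HSV)
for uv in((338,181),(337,165),(424,100),(450,70)): print(uv,h[uv[1],uv[0]])
def fit(k,z):
    P=np.array([ray(w,p[0],z)[:2] for p in k],np.float32)*1000; return [np.round(v,1) for v in cv2.minEnclosingCircle(P)]
for roi in((315,140,370,210),(185,110,250,180)):
    k=blobs(w,(20,100,120),(35,255,255),50,roi)[0]; print('knob',fit(k,.086),k.mean(0),cv2.boundingRect(k))
    k=blobs(w,(0,0,150),(179,60,255),300,roi)[0]; e=cv2.fitEllipse(cv2.convexHull(k)); print('disc',ray(w,e[0],.062).round(4))
for k in blobs(w,(0,0,80),(179,45,200),500,(405,30,500,235))[:3]: print('cell',rect(w,k,.005),rect(w,k,.016)[0])
E
```

```text
(338, 181) [ 27 126 252]
(337, 165) [ 23  17 251]
(424, 100) [178  25 163]
(450, 70) [ 13  35 210]
knob [array([540.3, 234.8]), np.float64(10.4)] [[337.21568627 183.2745098 ]] (328, 174, 19, 19)
disc [0.5396 0.2352 0.062 ]
knob [array([447.3, 129.1]), np.float64(10.6)] [[207.88679245 150.81132075]] (198, 142, 20, 19)
disc [0.4465 0.13   0.062 ]
cell (array([503.9, 416.1]), array([67. , 69.8]), 151.6) [502.8 411.7]
cell (array([571.5, 379.4]), array([67., 69.]), 151.5) [568.6 376.1]
cell (array([639.7, 342.5]), array([66.9, 68.2]), 151.6) [635.  340.2]
```

```bash
python3 - <<'E'
from h import *
goal(.540,.235,.12,152); goal(.540,.235,.065,152)
E
```

```text
shift [-0.01   0.087  0.651] turn [-0.    -0.001  0.012] yaw now 153.1 t 1.4 rows 2.6
shift [-0.01   0.087  0.926] turn [-0.    -0.001  0.012] yaw now 153.1 t 1.4 rows 3.7
```

Request:
jog_arm(
  rows=[
    [[-0.01,0.087,0.25],[0,0,0.012]],
    [[-0.01,0.087,0.45],[0,0,0.012]],
    [[-0.01,0.087,0.65],[0,0,0.012]],
    [[-0.01,0.087,0.65],[0,0,0.012]],
    [[-0.01,0.087,0.65],[0,0,0.012]],
  ],
  hand=-1,
)

```text
t: 1.9
tool_pos: [0.5385, 0.237, 0.1209]
orientation: [-0.752, -3.049, 0.001]
force: [0.5, 0.4, 0.4]
opening: 0.0932
gripper_force: 0.0
```

Request:
jog_arm(
  rows=[
    [[0,0,0.1],[0,0,0]],
    [[0,0,0.18],[0,0,0]],
    [[0,0,0.24],[0,0,0]],
    [[0,0,0.275],[0,0,0]],
    [[0,0,0.275],[0,0,0]],
  ],
)

```text
t: 2.4
tool_pos: [0.5392, 0.2356, 0.0649]
orientation: [-0.755, -3.048, 0.001]
force: [-0.2, 1.0, 0.0]
opening: 0.0929
gripper_force: 0.0
```

Request:
jog_arm(
  rows=[
    [[0,0,0],[0,0,0]],
    [[0,0,0],[0,0,0]],
    [[0,0,0],[0,0,0]],
    [[0,0,0],[0,0,0]],
    [[0,0,0],[0,0,0]],
  ],
  hand=1,
  squeeze=15,
)

```text
t: 2.9
tool_pos: [0.54, 0.2357, 0.0659]
orientation: [0.755, 3.049, 0.0]
force: [-0.1, 0.4, 0.3]
opening: 0.0573
gripper_force: 0.0
```

Request:
jog_arm(
  rows=[
    [[0,0,0],[0,0,0]],
    [[0,0,0],[0,0,0]],
    [[0,0,0],[0,0,0]],
    [[0,0,0],[0,0,0]],
    [[0,0,0],[0,0,0]],
  ],
)

```text
t: 3.4
tool_pos: [0.5398, 0.2357, 0.0656]
orientation: [-0.755, -3.049, 0.0]
force: [0.3, 0.3, 0.5]
opening: 0.0217
gripper_force: 15.0
```

Request:
jog_arm(
  rows=[
    [[0,0,-0.05],[0,0,0]],
    [[0,0,-0.1],[0,0,0]],
    [[0,0,-0.17],[0,0,0]],
    [[0,0,-0.25],[0,0,0]],
    [[0,0,-0.33],[0,0,0]],
  ],
)

```text
t: 3.9
tool_pos: [0.5402, 0.2358, 0.1338]
orientation: [0.755, 3.048, 0.001]
force: [0.0, -0.6, -1.6]
opening: 0.0218
gripper_force: 15.0
```

```bash
python3 - <<'E'
from h import *
goal(.5705,.377,.13,152); print(robot.read_state()['opening'])
E
```

```text
shift [0.195 0.695 0.019] turn [0.001 0.001 0.002] yaw now 152.2 t 3.9 rows 2.9
0.02181297210282806
```

Request:
jog_arm(
  rows=[
    [[0.07,0.23,0],[0,0,0]],
    [[0.13,0.46,0],[0,0,0]],
    [[0.195,0.695,0],[0,0,0]],
    [[0.195,0.695,0.15],[0,0,0]],
    [[0.195,0.695,0.3],[0,0,0]],
  ],
)

```text
t: 4.4
tool_pos: [0.5717, 0.3796, 0.0738]
orientation: [0.751, 3.047, 0.005]
force: [0.3, -0.1, -1.3]
opening: 0.0216
gripper_force: 15.0
```

Request:
jog_arm(
  rows=[
    [[0,0,0.05],[0,0,0]],
    [[0,0,0.05],[0,0,0]],
    [[0,0,0.05],[0,0,0]],
  ],
)

```text
t: 4.7
tool_pos: [0.571, 0.3769, 0.0635]
orientation: [0.756, 3.048, 0.002]
force: [0.7, 0.7, 0.2]
opening: 0.0217
gripper_force: 15.0
```

```bash
python3 - <<'E'
from h import *
goal(.5705,.377,.0225,152);s=robot.read_state();print(s['tool_pos'])
w=cam('wrist','w2.png')
E
```

```text
shift [ 0.003 -0.001  0.205] turn [0.001 0.001 0.002] yaw now 152.1 t 4.7 rows 0.8
[0.57103682 0.37691671 0.06349571]
```

View pics/w2.png

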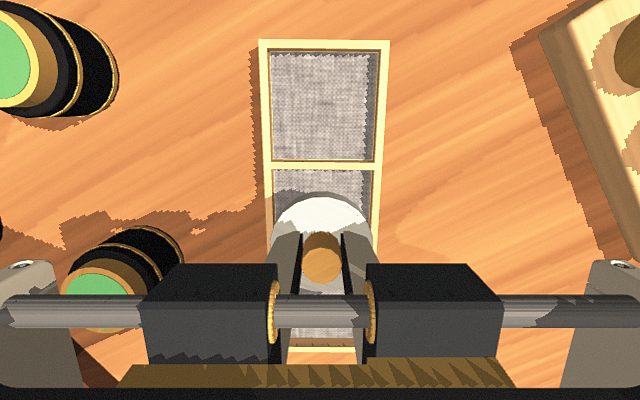

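The wrist view shows cap A held over the middle cell at (321,235), centred between the rack walls. I'll lower it slowly.

Request:
jog_arm(
  rows=[
    [[0,0,0.08],[0,0,0]],
    [[0,0,0.14],[0,0,0]],
    [[0,0,0.175],[0,0,0]],
    [[0,0,0.19],[0,0,0]],
    [[0,0,0.2],[0,0,0]],
  ],
)

```text
t: 5.25
tool_pos: [0.5697, 0.3765, 0.0224]
orientation: [-0.755, -3.048, 0.002]
force: [-10.2, -6.1, 19.9]
opening: 0.0216
gripper_force: 15.0
```

Request:
jog_arm(
  rows=[
    [[0,0,0],[0,0,0]],
    [[0,0,0],[0,0,0]],
    [[0,0,0.003],[0,0,0]],
    [[0,0,0.006],[0,0,0]],
    [[0,0,0.006],[0,0,0]],
  ],
)

```text
t: 5.75
tool_pos: [0.5703, 0.3769, 0.0224]
orientation: [0.755, 3.049, -0.0]
force: [-6.9, -4.5, 13.4]
opening: 0.0218
gripper_force: 15.0
```

Request:
jog_arm(
  rows=[
    [[0,0,-0.004],[0,0,0]],
    [[0,0,-0.004],[0,0,0]],
    [[0,0,-0.004],[0,0,0]],
    [[0,0,-0.004],[0,0,0]],
    [[0,0,-0.004],[0,0,0]],
  ],
  hand=0,
)

```text
t: 6.25
tool_pos: [0.57, 0.3768, 0.0209]
orientation: [-0.755, -3.049, 0.0]
force: [0.0, 1.1, 0.7]
opening: 0.0465
gripper_force: 0.0
```

Request:
jog_arm(
  rows=[
    [[0,0,-0.1],[0,0,0]],
    [[0,0,-0.3],[0,0,0]],
    [[0,0,-0.5],[0,0,0]],
    [[0,0,-0.5],[0,0,0]],
  ],
)

```text
t: 6.65
tool_pos: [0.5741, 0.379, 0.1295]
orientation: [0.753, 3.041, 0.013]
force: [0.8, 0.7, 1.2]
opening: 0.0467
gripper_force: 0.0
```

```bash
python3 - <<'E'
from h import *
goal(.447,.1295,.13,152)
w=cam('wrist','w3.png');t=cam('top')
cv2.imwrite('pics/w3.png',np.vstack([w['frame'],cv2.resize(t['frame'][100:225,150:350],(320,200))[:, :].repeat(1,0) if 0 else cv2.resize(t['frame'][120:182,150:350],(640,200))])[:,:,::-1])
E
```

```text
shift [-0.021 -1.4   -0.016] turn [0.006 0.004 0.002] yaw now 152.2 t 6.65 rows 5.6
```

View pics/w3.png

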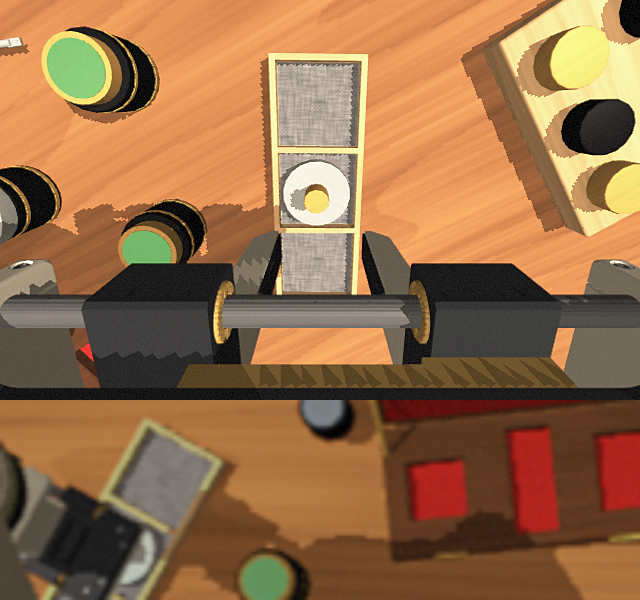

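Cap A sits flat in the middle cell at (317,192). Next is cap B.

Request:
jog_arm(
  rows=[
    [[-0.01,-0.25,0],[0.003,0.002,0]],
    [[-0.01,-0.5,0],[0.006,0.004,0.002]],
    [[-0.01,-0.75,0],[0.006,0.004,0.002]],
    [[-0.01,-0.95,0],[0.006,0.004,0.002]],
    [[-0.01,-0.95,0],[0.006,0.004,0.002]],
  ],
  hand=-1,
)

```text
t: 7.25
tool_pos: [0.4791, 0.2037, 0.1178]
orientation: [-0.76, -3.034, 0.019]
force: [0.2, -0.0, -0.5]
opening: 0.0819
gripper_force: 0.0
```

Request:
jog_arm(
  rows=[
    [[-0.01,-0.2,0],[0,0,0]],
    [[-0.01,-0.45,0],[0,0,0]],
    [[-0.01,-0.45,0],[0,0,0]],
    [[-0.01,-0.45,0],[0,0,0]],
  ],
)

```text
t: 7.65
tool_pos: [0.4422, 0.127, 0.1211]
orientation: [-0.761, -3.038, 0.012]
force: [0.3, 0.1, 0.2]
opening: 0.0929
gripper_force: 0.0
```

```bash
python3 - <<'E'
from h import *
goal(.447,.1295,.065,152); 
w=cam('wrist')
h=blobs(w,(20,100,120),(35,255,255),50,(250,120,390,290))
for k in h: print(k.mean(0), cv2.boundingRect(k), ray(w,k.mean(0)[0],.086).round(4))
E
```

```text
shift [-0.018  0.025  0.28 ] turn [-0.006 -0.005 -0.001] yaw now 151.9 t 7.65 rows 1.1
```

Request:
jog_arm(
  rows=[
    [[-0.018,0.025,0.08],[-0.006,-0.005,0]],
    [[-0.018,0.025,0.08],[-0.006,-0.005,0]],
    [[-0.018,0.025,0.08],[-0.006,-0.005,0]],
    [[-0.018,0.025,0.08],[-0.006,-0.005,0]],
    [[-0.018,0.025,0.08],[-0.006,-0.005,0]],
  ],
)

```text
t: 8.2
tool_pos: [0.4485, 0.1305, 0.1065]
orientation: [0.759, 3.047, -0.0]
force: [-1.2, 0.5, -1.0]
opening: 0.093
gripper_force: 0.0
```

```bash
python3 - <<'E'
from h import *
goal(.447,.1295,.065,152); 
w=cam('wrist')
h=cv2.cvtColor(w['frame'],cv2.COLOR_RGB2HSV);p=proj(w,(.447,.1295,.086));print(p,h[int(p[1])-20:int(p[1])+25:5,int(p[0])].tolist())
E
```

```text
shift [ 0.005 -0.008  0.208] turn [0.    0.001 0.   ] yaw now 152.0 t 8.2 rows 0.8
[316.97722706 232.64590601] [[16, 159, 146], [16, 163, 161], [17, 155, 221], [16, 162, 212], [17, 156, 219], [17, 157, 219], [17, 159, 218], [18, 63, 199], [21, 41, 192]]
```

Request:
jog_arm(
  rows=[
    [[0.005,-0.008,0.1],[0,0,0]],
    [[0.005,-0.008,0.17],[0,0,0]],
    [[0.005,-0.008,0.205],[0,0,0]],
    [[0.005,-0.008,0.205],[0,0,0]],
    [[0.005,-0.008,0.205],[0,0,0]],
  ],
)

```text
t: 8.75
tool_pos: [0.4467, 0.1291, 0.0652]
orientation: [0.76, 3.047, -0.001]
force: [0.5, 0.7, 0.0]
opening: 0.0928
gripper_force: 0.0
```

Request:
jog_arm(
  rows=[
    [[0,0,0],[0,0,0]],
    [[0,0,0],[0,0,0]],
    [[0,0,0],[0,0,0]],
    [[0,0,0],[0,0,0]],
    [[0,0,0],[0,0,0]],
  ],
  hand=1,
)

```text
t: 9.25
tool_pos: [0.4466, 0.1292, 0.0651]
orientation: [0.76, 3.047, -0.0]
force: [0.0, 0.4, -0.1]
opening: 0.0572
gripper_force: 0.0
```

Request:
jog_arm(
  rows=[
    [[0,0,0],[0,0,0]],
    [[0,0,0],[0,0,0]],
    [[0,0,0],[0,0,0]],
    [[0,0,0],[0,0,0]],
    [[0,0,0],[0,0,0]],
  ],
)

```text
t: 9.75
tool_pos: [0.4465, 0.1291, 0.065]
orientation: [0.76, 3.047, -0.001]
force: [-0.3, -0.0, 0.6]
opening: 0.0216
gripper_force: 15.0
```

Request:
jog_arm(
  rows=[
    [[0,0,-0.05],[0,0,0]],
    [[0,0,-0.1],[0,0,0]],
    [[0,0,-0.17],[0,0,0]],
    [[0,0,-0.25],[0,0,0]],
    [[0,0,-0.33],[0,0,0]],
  ],
)

```text
t: 10.25
tool_pos: [0.4468, 0.1293, 0.133]
orientation: [0.759, 3.046, 0.0]
force: [0.2, 0.7, -0.3]
opening: 0.0217
gripper_force: 15.0
```

```bash
python3 - <<'E'
from h import *
goal(.503,.414,.13,152)
E
```

```text
shift [0.42  1.389 0.015] turn [ 0.     0.002 -0.   ] yaw now 152.0 t 10.25 rows 5.8
```

Request:
jog_arm(
  rows=[
    [[0.07,0.22,0],[0,0,0]],
    [[0.14,0.45,0],[0,0,0]],
    [[0.21,0.69,0],[0,0,0]],
    [[0.28,0.92,0],[0,0,0]],
    [[0.28,0.92,0],[0,0,0]],
  ],
)

```text
t: 10.75
tool_pos: [0.4836, 0.3231, 0.1316]
orientation: [0.754, 3.048, 0.003]
force: [-1.0, -0.8, -1.1]
opening: 0.0213
gripper_force: 15.0
```

Request:
jog_arm(
  rows=[
    [[0.07,0.235,0],[0,0,0]],
    [[0.14,0.47,0],[0,0,0]],
    [[0.14,0.47,0.15],[0,0,0]],
    [[0.14,0.47,0.3],[0,0,0]],
    [[0.14,0.47,0.35],[0,0,0]],
  ],
)

```text
t: 11.25
tool_pos: [0.5012, 0.4126, 0.058]
orientation: [-0.759, -3.047, 0.007]
force: [-1.3, -0.4, -1.9]
opening: 0.0216
gripper_force: 15.0
```

Request:
jog_arm(
  rows=[
    [[0,0,0],[0,0,0]],
    [[0,0,0],[0,0,0]],
  ],
)

```text
t: 11.45
tool_pos: [0.5038, 0.414, 0.0627]
orientation: [0.76, 3.045, 0.001]
force: [-0.9, -1.0, -0.3]
opening: 0.0217
gripper_force: 15.0
```

```bash
python3 - <<'E'
from h import *
goal(.503,.414,.0225,152)
E
```

```text
shift [ 0.004 -0.002  0.201] turn [ 0.001  0.002 -0.   ] yaw now 152.0 t 11.45 rows 0.8
```

Request:
jog_arm(
  rows=[
    [[0.003,0,0.08],[0,0,0]],
    [[0.003,0,0.14],[0,0,0]],
    [[0.003,0,0.17],[0,0,0]],
    [[0.003,0,0.185],[0,0,0]],
    [[0.003,0,0.194],[0,0,0]],
  ],
)

```text
t: 11.95
tool_pos: [0.5021, 0.414, 0.022]
orientation: [0.76, 3.047, -0.002]
force: [-3.9, -3.1, 9.5]
opening: 0.0217
gripper_force: 15.0
```

Request:
jog_arm(
  rows=[
    [[0,0,0],[0,0,0]],
    [[0,0,0.003],[0,0,0]],
    [[0,0,0.006],[0,0,0]],
  ],
)

```text
t: 12.25
tool_pos: [0.5029, 0.4146, 0.022]
orientation: [0.76, 3.046, 0.001]
force: [-3.6, -2.7, 9.1]
opening: 0.0218
gripper_force: 15.0
```

Request:
jog_arm(
  rows=[
    [[0,0,0],[0,0,0]],
    [[0,0,0],[0,0,0]],
    [[0,0,0],[0,0,0]],
    [[0,0,0],[0,0,0]],
    [[0,0,0],[0,0,0]],
  ],
  hand=0,
)

```text
t: 12.75
tool_pos: [0.5024, 0.4142, 0.0207]
orientation: [0.76, 3.047, -0.001]
force: [0.3, 1.1, 0.2]
opening: 0.0464
gripper_force: 0.0
```

Request:
jog_arm(
  rows=[
    [[0,0,-0.1],[0,0,0]],
    [[0,0,-0.3],[0,0,0]],
    [[0,0,-0.5],[0,0,0]],
    [[0,0,-0.7],[0,0,0]],
    [[0,0,-0.8],[0,0,0]],
  ],
)

```text
t: 13.25
tool_pos: [0.5037, 0.4155, 0.1859]
orientation: [0.759, 3.043, 0.006]
force: [0.0, 0.1, 0.6]
opening: 0.0462
gripper_force: 0.0
```

```bash
python3 - <<'E'
from h import *
c=cam('top')
for k in blobs(c,(50,80,40),(80,255,255),200): print(k.mean(0).round(1),rect(c,k,.044))
w=cam('wrist','w4.png')
goal(.50,-.10,.25,180)
E
```

```text
[[  6.4 368.2]] (array([  4.5, 856. ]), array([ 48.1, 178.8]), 3.1)
[[365.3 208.1]] (array([ 452.5, -140. ]), array([33.6, 87.1]), 24.0)
shift [-1.194 -2.286 -0.33 ] turn [ 0.004  0.004 -0.311] yaw now 152.0 t 13.35 rows 10.4
```

View pics/w4.png

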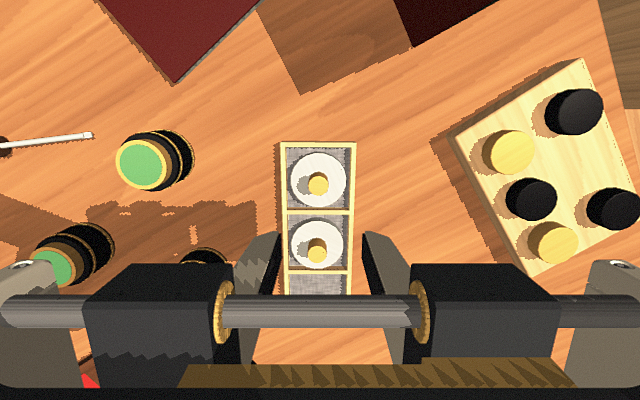

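Both caps are flat in the rack at (318,181) and (317,247). I'll move to view the nests, the bar and the cube.

```bash
python3 - <<'E'
from h import *
goal(.70,-.06,.27,186)
E
```

```text
shift [-1.983 -1.639 -0.421] turn [ 0.003  0.005 -0.378] yaw now 152.0 t 13.35 rows 10.4
```

Request:
jog_arm(
  rows=[
    [[0,0,-0.25],[0,0,0]],
    [[-0.2,-0.16,-0.42],[0,0,0]],
    [[-0.39,-0.32,-0.42],[0,0,0]],
    [[-0.58,-0.48,-0.42],[0,0,0]],
    [[-0.77,-0.64,-0.42],[0,0,0]],
  ],
  hand=-1,
)

```text
t: 13.85
tool_pos: [0.5747, 0.2358, 0.2637]
orientation: [0.759, 3.048, -0.002]
force: [1.1, -0.8, -0.2]
opening: 0.0823
gripper_force: 0.0
```

Request:
jog_arm(
  rows=[
    [[-0.19,-0.16,0],[0,0,0]],
    [[-0.38,-0.32,0],[0,0,0]],
    [[-0.57,-0.48,0],[0,0,0]],
    [[-0.76,-0.64,0],[0,0,0]],
    [[-0.95,-0.8,0],[0,0,0]],
  ],
)

```text
t: 14.35
tool_pos: [0.6672, 0.0049, 0.2632]
orientation: [-0.76, -3.047, 0.001]
force: [1.1, 0.6, -0.5]
opening: 0.0932
gripper_force: 0.0
```

Request:
jog_arm(
  rows=[
    [[-0.26,-0.2,0],[0,0,-0.09]],
    [[-0.26,-0.2,0],[0,0,-0.18]],
    [[-0.26,-0.2,0],[0,0,-0.27]],
    [[-0.26,-0.2,0],[0,0,-0.36]],
    [[-0.26,-0.2,0],[0,0,-0.378]],
  ],
)

```text
t: 14.85
tool_pos: [0.6939, -0.0532, 0.263]
orientation: [0.169, -3.135, 0.0]
force: [0.1, -0.2, 0.0]
opening: 0.0935
gripper_force: 0.0
```

Request:
jog_arm(
  rows=[
    [[0,0,0],[0,0,0]],
    [[0,0,0],[0,0,0]],
  ],
)

```text
t: 15.05
tool_pos: [0.6942, -0.0525, 0.2647]
orientation: [-0.16, 3.137, -0.001]
force: [-0.0, 0.1, 0.2]
opening: 0.093
gripper_force: 0.0
```

```bash
python3 - <<'E'
from h import *
w=cam('wrist','w5.png');print(robot.read_state()['tool_pos'],-np.array(w['R']).T@w['t'])
for k in blobs(w,(0,190,100),(6,255,255),200): print('red',k.mean(0).round(),rect(w,k,.008))
for k in blobs(w,(50,80,40),(80,255,255),200): print('green',k.mean(0).round(),rect(w,k,.044))
E
```

```text
[ 0.69428269 -0.05251141  0.26498815] [ 0.61850536 -0.05885383  0.4287036 ]
red [[373. 208.]] (array([741.9,  33.2]), array([ 75.7, 339.4]), 95.9)
red [[374. 137.]] (array([641.7,  15.7]), array([ 33.6, 100.6]), 167.8)
green [[197. 201.]] (array([ 750.4, -207.4]), array([33.6, 49. ]), 39.4)
```

View pics/w5.png

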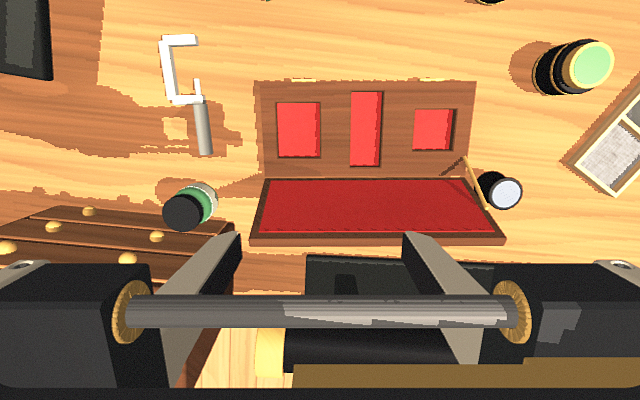

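The wrist view shows the nests at (299,129), (366,129) and (433,129). The lid is open nearest the gripper, and the bar and cube are out of frame. I'll measure the nests with a looser mask.

```bash
python3 - <<'E'
from h import *
w=cam('wrist')
for k in blobs(w,(0,140,90),(8,255,255),300,(262,85,470,172)): print('red',k.mean(0).round(),rect(w,k,.008))
goal(.56,-.19,.25,200)
E
```

```text
red [[298. 129.]] (array([648.4, -86.6]), array([57. , 68.8]), 5.9)
red [[365. 128.]] (array([638.8,   0.7]), array([40.3, 94.7]), 6.1)
red [[432. 129.]] (array([629.3,  88.8]), array([50.2, 51.8]), 5.9)
shift [ 0.739 -0.614  0.076] turn [-0.001  0.001 -0.156] yaw now -174.1 t 15.15 rows 3.9
```

Request:
jog_arm(
  rows=[
    [[0.19,-0.15,0],[0,0,-0.08]],
    [[0.37,-0.31,0],[0,0,-0.156]],
    [[0.56,-0.46,0],[0,0,-0.156]],
    [[0.74,-0.61,0.07],[0,0,-0.156]],
    [[0.74,-0.61,0.07],[0,0,-0.156]],
  ],
)

```text
t: 15.65
tool_pos: [0.5557, -0.1929, 0.2491]
orientation: [0.538, -3.092, 0.001]
force: [-0.4, 1.0, -0.7]
opening: 0.0929
gripper_force: 0.0
```

Request:
jog_arm(
  rows=[
    [[0,0,0],[0,0,0]],
    [[0,0,0],[0,0,0]],
    [[0,0,0],[0,0,0]],
  ],
)

```text
t: 15.95
tool_pos: [0.5612, -0.1888, 0.2521]
orientation: [-0.548, 3.091, -0.002]
force: [0.7, 0.5, 0.6]
opening: 0.0928
gripper_force: 0.0
```

```bash
python3 - <<'E'
from h import *
w=cam('wrist','w6.png');print(robot.read_state()['tool_pos'],-np.array(w['R']).T@w['t'])
for k in blobs(w,(50,60,40),(85,255,255),200): print('green',k.mean(0).round(),rect(w,k,.044))
E
```

```text
[ 0.56115847 -0.18876844  0.25191853] [ 0.48941788 -0.21346072  0.41598083]
green [[389.  98.]] (array([ 453.6, -145.4]), array([38.3, 88.5]), 23.5)
green [[606. 177.]] (array([445.6, 139.4]), array([37.9, 39.3]), 33.5)
green [[252. 287.]] (array([ 739.4, -223.3]), array([24.6, 49.5]), 110.2)
```

View pics/w6.png

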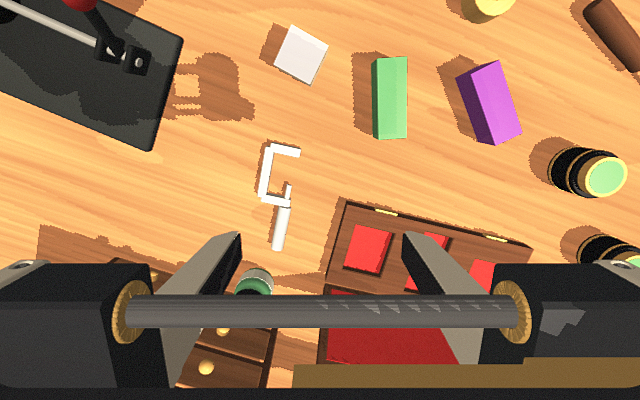

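The wrist view shows the green bar at (389,98), the cube at (300,54) and the purple decoy at (489,103). The micrometer at (280,195) is well clear. I'll grasp the bar with the fingers partly open.

```bash
python3 - <<'E'
from h import *
w=cam('wrist')
k=blobs(w,(50,60,40),(85,255,255),200,(350,30,430,160))[0]
h=cv2.cvtColor(w['frame'],cv2.COLOR_RGB2HSV); print(h[100,365:415,2])
goal(.4528,-.1435,.09,203.5)
E
```

```text
[179 180 180 180 179 188 172  87  86  89  93  89 136 245 231 227 228 228
 227 228 226 226 228 228 225 227 229 228 225 225 227 234 236 233 234 235
 232 236 236 237 240 234 247 255 253 252 251 251 251 250]
shift [0.431 0.4   0.807] turn [-0.001  0.001 -0.037] yaw now -159.9 t 16.05 rows 4.0
```

Request:
jog_arm(
  rows=[
    [[0.14,0.13,0.1],[0,0,-0.037]],
    [[0.28,0.26,0.25],[0,0,-0.037]],
    [[0.43,0.4,0.45],[0,0,-0.037]],
    [[0.43,0.4,0.65],[0,0,-0.037]],
    [[0.43,0.4,0.8],[0,0,-0.037]],
  ],
  hand=-0.5,
)

```text
t: 16.55
tool_pos: [0.4505, -0.1426, 0.0888]
orientation: [0.639, -3.076, 0.0]
force: [-0.4, 0.6, -0.1]
opening: 0.07
gripper_force: 0.0
```

Request:
jog_arm(
  rows=[
    [[0,0,0],[0,0,0]],
    [[0,0,0],[0,0,0]],
    [[0,0,0],[0,0,0]],
  ],
)

```text
t: 16.85
tool_pos: [0.454, -0.1448, 0.0937]
orientation: [-0.637, 3.072, -0.005]
force: [0.0, -0.4, 0.8]
opening: 0.0698
gripper_force: 0.0
```

```bash
python3 - <<'E'
from h import *
w=cam('wrist')
for k in blobs(w,(50,60,100),(85,255,255),200,(250,100,400,320)): print('green',k.mean(0).round(),cv2.boundingRect(k),rect(w,k,.044))
goal(.4528,-.1435,.016,203.5)
E
```

```text
green [[325. 211.]] (301, 154, 47, 116) (array([ 451.1, -142.3]), array([32.8, 88.3]), 24.4)
shift [0.005 0.011 0.389] turn [-0.003  0.002 -0.001] yaw now -156.6 t 16.9 rows 1.6
```

Request:
jog_arm(
  rows=[
    [[0.007,0.017,0.1],[0,0,-0.005]],
    [[0.007,0.017,0.2],[0,0,-0.005]],
    [[0.007,0.017,0.3],[0,0,-0.005]],
    [[0.007,0.017,0.385],[0,0,-0.005]],
    [[0.007,0.017,0.385],[0,0,-0.005]],
  ],
)

```text
t: 17.4
tool_pos: [0.4491, -0.1414, 0.0135]
orientation: [0.649, -3.074, 0.0]
force: [-0.6, -0.3, 0.1]
opening: 0.0696
gripper_force: 0.0
```

Request:
jog_arm(
  rows=[
    [[0,0,0],[0,0,0]],
    [[0,0,0],[0,0,0]],
    [[0,0,0],[0,0,0]],
    [[0,0,0],[0,0,0]],
    [[0,0,0],[0,0,0]],
  ],
  hand=1,
  squeeze=25,
)

```text
t: 17.9
tool_pos: [0.4502, -0.1421, 0.0149]
orientation: [-0.648, 3.072, -0.004]
force: [1.3, -1.9, 1.7]
opening: 0.0343
gripper_force: 1.1
```

Request:
jog_arm(
  rows=[
    [[0,0,0],[0,0,0]],
    [[0,0,0],[0,0,0]],
    [[0,0,0],[0,0,0]],
    [[0,0,0],[0,0,0]],
  ],
)

```text
t: 18.3
tool_pos: [0.4502, -0.1421, 0.0149]
orientation: [-0.648, 3.072, -0.003]
force: [0.8, -1.6, 5.4]
opening: 0.0339
gripper_force: 25.0
```

Request:
jog_arm(
  rows=[
    [[0,0,-0.05],[0,0,0]],
    [[0,0,-0.15],[0,0,0]],
    [[0,0,-0.25],[0,0,0]],
    [[0,0,-0.35],[0,0,0]],
    [[0,0,-0.4],[0,0,0]],
  ],
)

```text
t: 18.8
tool_pos: [0.4497, -0.1415, 0.0957]
orientation: [-0.648, 3.072, -0.002]
force: [0.3, 1.2, -3.4]
opening: 0.0339
gripper_force: 25.0
```

```bash
python3 - <<'E'
from h import *
goal(.639,.0003,.10,186)
E
```

```text
shift [-1.153  0.266 -0.02 ] turn [-0.001  0.001  0.198] yaw now -156.2 t 18.8 rows 4.7
```

Request:
jog_arm(
  rows=[
    [[-0.22,0.05,-0.02],[0,0,0.05]],
    [[-0.44,0.1,-0.02],[0,0,0.1]],
    [[-0.66,0.15,-0.02],[0,0,0.15]],
    [[-0.88,0.2,-0.02],[0,0,0.198]],
    [[-1,0.25,-0.02],[0,0,0.198]],
  ],
)

```text
t: 19.3
tool_pos: [0.6136, -0.0127, 0.0974]
orientation: [-0.162, 3.137, 0.0]
force: [-0.7, -0.2, -3.3]
opening: 0.034
gripper_force: 25.0
```

Request:
jog_arm(
  rows=[
    [[0,0,0],[0,0,0]],
    [[0,0,0],[0,0,0]],
    [[0,0,0],[0,0,0]],
  ],
)

```text
t: 19.6
tool_pos: [0.6109, -0.0155, 0.0975]
orientation: [0.164, -3.137, 0.001]
force: [-0.2, -0.6, -3.9]
opening: 0.0335
gripper_force: 25.0
```

```bash
python3 - <<'E'
from h import *
goal(.638,.0003,.08,186)
E
```

```text
shift [-0.143  0.064  0.087] turn [-0. -0.  0.] yaw now -174.0 t 19.6 rows 0.7
```

Request:
jog_arm(
  rows=[
    [[-0.143,0.064,0.087],[0,0,0]],
    [[-0.143,0.064,0.087],[0,0,0]],
    [[-0.143,0.064,0.087],[0,0,0]],
    [[-0.143,0.064,0.087],[0,0,0]],
    [[-0.143,0.064,0.087],[0,0,0]],
  ],
)

```text
t: 20.1
tool_pos: [0.6393, -0.0001, 0.0821]
orientation: [-0.163, 3.135, -0.002]
force: [-0.1, 0.2, -3.0]
opening: 0.0336
gripper_force: 25.0
```

```bash
python3 - <<'E'
from h import *
goal(.638,.0003,.0229,186)
w=cam('wrist','w7.png')
for n,k in(('bar',blobs(w,(50,60,40),(85,255,255),200,(250,100,400,380))),('red',blobs(w,(0,140,60),(8,255,255),100,(150,100,520,250)))):
  for x in k: print(n,cv2.boundingRect(x),rect(w,x,.109-.015*0-.0) if 0 else rect(w,x,.08-.0149+.044 if n=='bar' else .008))
c=cam('top')
for k in blobs(c,(50,80,40),(80,255,255),200): print(k.mean(0).round(1),rect(c,k,.109))
E
```

```text
shift [0.007 0.003 0.296] turn [-0.001  0.002 -0.   ] yaw now -174.0 t 20.1 rows 1.2
bar (285, 168, 74, 127) (array([620.5,  -0.8]), array([34.1, 64.1]), 6.0)
bar (290, 328, 64, 20) (array([678.4,   5.5]), array([11.9, 33.3]), 96.1)
red (172, 166, 76, 81) (array([648.6, -87.2]), array([53.9, 67.4]), 6.0)
red (399, 177, 68, 60) (array([630.,  89.]), array([49.7, 49.7]), 96.0)
red (295, 148, 53, 20) (array([599.4,  -3.4]), array([14.6, 40. ]), 96.0)
[[  6.3 368.4]] (array([ 28.4, 804.5]), array([ 45.3, 168.5]), 3.1)
```

View pics/w7.png

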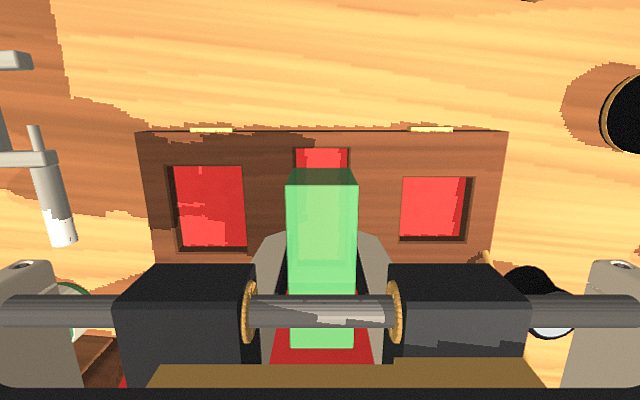

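```bash
python3 - <<'E'
from h import *
w=cam('wrist');h=cv2.cvtColor(w['frame'],cv2.COLOR_RGB2HSV).astype(int)
print('col321 V',h[140:200:2,321].tolist()[::2], h[340:356:2,321,2].tolist()); print('row158',[ (u,h[158,u].tolist()) for u in list(range(288,302,2))+list(range(340,356,2))])
z=robot.read_state()['tool_pos'][2]-.0149+.044; e=np.array([np.cos(np.radians(6)),np.sin(np.radians(6))])
n=np.array([-e[1],e[0]])
def q(u,v,z):
    p=ray(w,(u,v),z)[:2]*1000; print((u,v),p.round(1),'along',(p@e).round(1),'across',(p@n).round(1))
q(322,186,z);q(321.5,348,z);q(286,200,z);q(357.5,200,z)
q(321,148,.02);q(295,158,.02);q(348,158,.02);q(295,158,.008);q(348,158,.008)
q(207,166,.02);q(437,177,.02);q(247,210,.02);q(400,210,.02);q(207,247,.008);q(437,240,.008)
E
```

```text
col321 V [[11, 149, 190], [11, 160, 178], [2, 190, 255], [1, 178, 255], [2, 176, 255], [2, 179, 255], [2, 181, 255], [21, 103, 99], [33, 85, 87], [33, 86, 89], [38, 100, 89], [33, 82, 90], [52, 95, 232], [52, 94, 229], [52, 94, 230]] [225, 220, 224, 227, 140, 186, 181, 183]
row158 [(288, [10, 144, 108]), (290, [11, 150, 109]), (292, [12, 152, 82]), (294, [14, 95, 59]), (296, [2, 197, 205]), (298, [1, 198, 218]), (300, [1, 190, 217]), (340, [1, 201, 199]), (342, [1, 193, 209]), (344, [0, 193, 213]), (346, [1, 183, 176]), (348, [11, 145, 102]), (350, [10, 157, 151]), (352, [11, 153, 173]), (354, [10, 150, 173])]
(322, 186) [596.5  -2.7] along 592.9 across -65.0
(321.5, 348) [683.4   6.3] along 680.3 across -65.2
(286, 200) [604.6 -18.2] along 599.4 across -81.3
(357.5, 200) [601.3  14. ] along 599.4 across -48.9
(321, 148) [590.8  -3.9] along 587.1 across -65.6
(295, 158) [600. -22.] along 594.4 across -84.6
(348, 158) [595.9  16.4] along 594.4 across -46.0
(295, 158) [601.9 -22.8] along 596.2 across -85.6
(348, 158) [597.7  17.6] along 596.2 across -44.9
(207, 166) [612.6 -85.8] along 600.3 across -149.4
(437, 177) [603.   83.8] along 608.5 across 20.3
(247, 210) [643.6 -55.3] along 634.3 across -122.2
(400, 210) [631.3  61. ] along 634.2 across -5.3
(207, 247) [683.9 -89.8] along 670.8 across -160.8
(437, 240) [657.5  99.6] along 664.3 across 30.3
```

The wrist view shows the bar held over the long nest, with its top face spanning rows 186–348. It is about 1 mm too far along and centred across, so I'll correct that and lower it.

Request:
jog_arm(
  rows=[
    [[0.006,0,0.05],[0,0,0]],
    [[0.006,0,0.12],[0,0,0]],
    [[0.006,0,0.19],[0,0,0]],
    [[0.006,0,0.23],[0,0,0]],
    [[0.006,0,0.25],[0,0,0]],
  ],
)

```text
t: 20.75
tool_pos: [0.6367, 0.0007, 0.0285]
orientation: [0.165, -3.135, 0.001]
force: [-0.4, -0.6, -3.1]
opening: 0.034
gripper_force: 25.0
```

Request:
jog_arm(
  rows=[
    [[0,0,0.01],[0,0,0]],
    [[0,0,0.02],[0,0,0]],
    [[0,0,0.03],[0,0,0]],
    [[0,0,0.037],[0,0,0]],
    [[0,0,0.037],[0,0,0]],
  ],
)

```text
t: 21.25
tool_pos: [0.6382, 0.0006, 0.0236]
orientation: [-0.165, 3.136, -0.001]
force: [0.4, 0.1, -3.3]
opening: 0.0337
gripper_force: 25.0
```

Request:
jog_arm(
  rows=[
    [[0,0,0.003],[0,0,0]],
    [[0,0,0.005],[0,0,0]],
    [[0,0,0.006],[0,0,0]],
    [[0,0,0.006],[0,0,0]],
  ],
)

```text
t: 21.65
tool_pos: [0.6384, 0.0005, 0.023]
orientation: [-0.165, 3.135, -0.001]
force: [-2.2, -0.3, 2.3]
opening: 0.0339
gripper_force: 25.0
```

Request:
jog_arm(
  rows=[
    [[0,0,0],[0,0,0]],
    [[0,0,-0.004],[0,0,0]],
    [[0,0,-0.004],[0,0,0]],
    [[0,0,-0.004],[0,0,0]],
    [[0,0,-0.004],[0,0,0]],
  ],
  hand=-0.3,
)

```text
t: 22.15
tool_pos: [0.6382, 0.0005, 0.0232]
orientation: [-0.165, 3.136, -0.001]
force: [-0.7, 1.1, 0.5]
opening: 0.0602
gripper_force: 0.0
```

Request:
jog_arm(
  rows=[
    [[0,0,-0.1],[0,0,0]],
    [[0,0,-0.3],[0,0,0]],
    [[0,0,-0.5],[0,0,0]],
    [[0,0,-0.7],[0,0,0]],
    [[0,0,-0.9],[0,0,0]],
  ],
)

```text
t: 22.65
tool_pos: [0.6377, 0.0007, 0.2048]
orientation: [-0.165, 3.136, -0.001]
force: [1.2, 0.2, -0.0]
opening: 0.0604
gripper_force: 0.0
```

```bash
python3 - <<'E'
from h import *
w=cam('wrist','w8.png')
for k in blobs(w,(40,60,100),(85,255,255),200,(200,100,450,300)): print('bar',cv2.boundingRect(k),rect(w,k,.052))
c=cam('top')
for k in blobs(c,(50,80,40),(80,255,255),200): print(k.mean(0).round(1),rect(c,k,.052))
goal(.54,-.25,.23,186)
E
```

```text
bar (305, 143, 33, 83) (array([638.7,   2. ]), array([33.4, 88.2]), 6.0)
[[  6.3 368.2]] (array([  7.5, 849.7]), array([ 47.7, 177.6]), 3.1)
[[315.3 144.6]] (array([631.2,   3. ]), array([32.4, 76.3]), 6.1)
shift [ 0.636 -1.192 -0.097] turn [-0.002  0.008  0.   ] yaw now -174.0 t 22.75 rows 5.4
```

Request:
jog_arm(
  rows=[
    [[0.1,-0.2,-0.1],[0,0,0]],
    [[0.2,-0.4,-0.1],[0,0,0]],
    [[0.3,-0.6,-0.1],[0,0,0]],
    [[0.4,-0.8,-0.1],[0,0,0]],
    [[0.5,-1,-0.1],[0,0,0]],
  ],
)

```text
t: 23.25
tool_pos: [0.5584, -0.2101, 0.2226]
orientation: [-0.165, 3.136, -0.001]
force: [0.4, -0.2, -1.3]
opening: 0.0603
gripper_force: 0.0
```

Request:
jog_arm(
  rows=[
    [[0.13,-0.19,0],[0,0,0]],
    [[0.13,-0.19,0],[0,0,0]],
    [[0.13,-0.19,0],[0,0,0]],
    [[0.13,-0.19,0],[0,0,0]],
  ],
)

```text
t: 23.65
tool_pos: [0.5378, -0.2483, 0.2228]
orientation: [-0.166, 3.136, -0.0]
force: [0.2, 0.7, 0.2]
opening: 0.0606
gripper_force: 0.0
```

```bash
python3 - <<'E'
from h import *
w=cam('wrist','w9.png');print(robot.read_state()['tool_pos'],-np.array(w['R']).T@w['t'])
p=proj(w,(.445,-.255,.046)).astype(int);print(p,cv2.cvtColor(w['frame'],cv2.COLOR_RGB2HSV)[p[1],p[0]])
for k in blobs(w,(0,0,120),(179,70,255),300,(p[0]-70,max(p[1]-70,0),p[0]+70,p[1]+70)): print(cv2.boundingRect(k),rect(w,k,.046))
E
```

```text
[ 0.53802879 -0.24796421  0.22286466] [ 0.46203007 -0.25494638  0.38674856]
[323  91] [ 16  15 250]
(297, 63, 53, 55) (array([ 444. , -255.3]), array([45.1, 45.2]), 82.4)
```

View pics/w9.png

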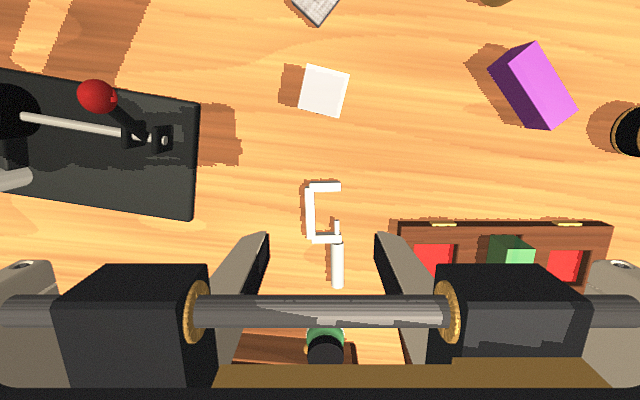

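The wrist view shows the cube at (324,90), the micrometer at (325,230) and the lever ball at (97,97). The bar is in its nest at (510,250). I'll grasp the cube at yaw 172.4.

```bash
python3 - <<'E'
from h import *
w=cam('wrist'); print(ray(w,(325,182),.018),ray(w,(315,20),.02),ray(w,(97,97),.11))
goal(.444,-.2553,.10,172.4)
E
```

```text
[ 0.5468189  -0.24127123  0.018     ] [ 0.3733395  -0.27103221  0.02      ] [ 0.47285115 -0.44493838  0.11      ]
shift [0.473 0.013 0.614] turn [-0.     0.001  0.152] yaw now -173.9 t 23.75 rows 3.1
```

Request:
jog_arm(
  rows=[
    [[0.2,0.013,0.1],[0,0,0.08]],
    [[0.35,0.013,0.25],[0,0,0.152]],
    [[0.473,0.013,0.4],[0,0,0.152]],
    [[0.473,0.013,0.55],[0,0,0.152]],
    [[0.473,0.013,0.614],[0,0,0.152]],
  ],
  hand=-0.72,
)

```text
t: 24.25
tool_pos: [0.4419, -0.2547, 0.0973]
orientation: [-0.208, -3.133, -0.002]
force: [-0.0, 1.0, -0.5]
opening: 0.0797
gripper_force: 0.0
```

Request:
jog_arm(
  rows=[
    [[0,0,0],[0,0,0]],
    [[0,0,0],[0,0,0]],
    [[0,0,0],[0,0,0]],
  ],
)

```text
t: 24.55
tool_pos: [0.445, -0.2572, 0.1022]
orientation: [0.208, 3.131, -0.003]
force: [0.5, 0.5, 1.1]
opening: 0.08
gripper_force: 0.0
```

```bash
python3 - <<'E'
from h import *
w=cam('wrist')
for k in blobs(w,(0,0,150),(179,70,255),800,(280,160,360,300)): print('cube',cv2.boundingRect(k),rect(w,k,.046))
goal(.444,-.2553,.016,172.4)
E
```

```text
cube (292, 183, 61, 57) (array([ 442.8, -255.2]), array([44., 45.]), 82.4)
shift [0.007 0.01  0.431] turn [-0.001  0.003 -0.   ] yaw now 172.4 t 24.6 rows 1.7
```

Request:
jog_arm(
  rows=[
    [[0.008,0.01,0.12],[0,0.002,0]],
    [[0.008,0.01,0.24],[0,0.002,0]],
    [[0.008,0.01,0.35],[0,0.002,0]],
    [[0.008,0.01,0.425],[0,0.002,0]],
    [[0.008,0.01,0.425],[0,0.002,0]],
  ],
)

```text
t: 25.1
tool_pos: [0.4412, -0.2537, 0.0137]
orientation: [-0.21, -3.13, -0.002]
force: [-0.3, 0.0, 0.8]
opening: 0.0799
gripper_force: 0.0
```

Request:
jog_arm(
  rows=[
    [[0,0,0],[0,0,0]],
    [[0,0,0],[0,0,0]],
    [[0,0,0],[0,0,0]],
    [[0,0,0],[0,0,0]],
    [[0,0,0],[0,0,0]],
  ],
  hand=1,
)

```text
t: 25.6
tool_pos: [0.4426, -0.255, 0.016]
orientation: [-0.21, -3.134, 0.002]
force: [-1.1, -0.5, 4.7]
opening: 0.0459
gripper_force: 25.0
```

Request:
jog_arm(
  rows=[
    [[0,0,0],[0,0,0]],
    [[0,0,0],[0,0,0]],
    [[0,0,0],[0,0,0]],
    [[0,0,0],[0,0,0]],
  ],
)

```text
t: 26.0
tool_pos: [0.4426, -0.2551, 0.016]
orientation: [-0.21, -3.134, 0.002]
force: [-1.2, -1.2, 6.3]
opening: 0.0457
gripper_force: 25.0
```

Request:
jog_arm(
  rows=[
    [[0,0,-0.05],[0,0,0]],
    [[0,0,-0.2],[0,0,0]],
    [[0,0,-0.35],[0,0,0]],
    [[0,0,-0.5],[0,0,0]],
    [[0,0,-0.5],[0,0,0]],
  ],
)

```text
t: 26.5
tool_pos: [0.4447, -0.256, 0.12]
orientation: [0.21, 3.13, -0.006]
force: [0.4, -0.5, -2.9]
opening: 0.0457
gripper_force: 25.0
```

```bash
python3 - <<'E'
from h import *
goal(.629,.0877,.12,186)
E
```

```text
shift [-0.684  1.826 -0.003] turn [-0.003  0.003 -0.152] yaw now 172.3 t 26.5 rows 7.8
```

Request:
jog_arm(
  rows=[
    [[-0.08,0.22,0],[0,0,-0.05]],
    [[-0.16,0.45,0],[0,0,-0.1]],
    [[-0.25,0.67,0],[0,0,-0.152]],
    [[-0.34,0.9,0],[0,0,-0.152]],
    [[-0.34,0.9,0],[0,0,-0.152]],
  ],
)

```text
t: 27.0
tool_pos: [0.5346, -0.0794, 0.1133]
orientation: [0.173, -3.134, -0.004]
force: [-0.9, -1.2, -2.0]
opening: 0.0459
gripper_force: 25.0
```

Request:
jog_arm(
  rows=[
    [[0,0,0],[0,0,0]],
    [[0,0,0],[0,0,0]],
    [[0,0,0],[0,0,0]],
  ],
)

```text
t: 27.3
tool_pos: [0.5328, -0.0862, 0.1144]
orientation: [0.162, -3.134, 0.0]
force: [-0.0, 0.1, -2.8]
opening: 0.0462
gripper_force: 25.0
```

```bash
python3 - <<'E'
from h import *
goal(.629,.0877,.085,186)
E
```

```text
shift [-0.568  0.815  0.145] turn [ 0.    -0.002 -0.001] yaw now -174.1 t 27.3 rows 4.0
```

Request:
jog_arm(
  rows=[
    [[-0.14,0.2,0],[0,0,0]],
    [[-0.28,0.4,0],[0,0,0]],
    [[-0.42,0.6,0],[0,0,0]],
    [[-0.568,0.815,0],[0,-0.002,0]],
    [[-0.568,0.815,0.145],[0,-0.002,0]],
  ],
)

```text
t: 27.8
tool_pos: [0.6352, 0.093, 0.0908]
orientation: [-0.167, 3.125, 0.003]
force: [0.2, -1.0, -1.9]
opening: 0.0459
gripper_force: 25.0
```

Request:
jog_arm(
  rows=[
    [[0,0,0],[0,0,0]],
    [[0,0,0],[0,0,0]],
    [[0,0,0],[0,0,0]],
    [[0,0,0],[0,0,0]],
  ],
)

```text
t: 28.2
tool_pos: [0.6303, 0.0876, 0.0874]
orientation: [-0.162, 3.134, -0.0]
force: [0.8, -0.6, -3.0]
opening: 0.0458
gripper_force: 25.0
```

```bash
python3 - <<'E'
from h import *
goal(.629,.0877,.024,186)
w=cam('wrist','w10.png')
E
```

```text
shift [0.008 0.002 0.317] turn [-0.     0.002 -0.001] yaw now -174.1 t 28.2 rows 1.3
```

View pics/w10.png

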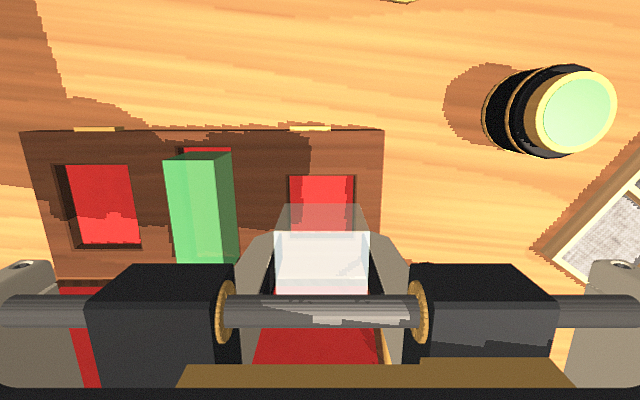

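The wrist view shows the cube held with its top's near edge at row 231, columns 275–370. Behind it is the cube nest, with its near rim at row 175, columns 289–355. I'll compare the two.

```bash
python3 - <<'E'
from h import *
w=cam('wrist');h=cv2.cvtColor(w['frame'],cv2.COLOR_RGB2HSV).astype(int)
print('col',[(v,h[v,322].tolist()) for v in list(range(168,182,2))+list(range(224,238,2))]);print('row195',[(u,h[195,u].tolist()) for u in list(range(282,296,2))+list(range(348,362,2))]);print('row245',[(u,h[245,u].tolist()) for u in list(range(268,282,2))+list(range(364,376,2))])
e=np.array([np.cos(np.radians(6)),np.sin(np.radians(6))]);n=np.array([-e[1],e[0]])
z=robot.read_state()['tool_pos'][2]-.016+.046
def q(u,v,z):
    p=ray(w,(u,v),z)[:2]*1000; print((u,v),round(z,3),'along',(p@e).round(1),'across',(p@n).round(1))
q(322,231,z);q(275,245,z);q(370,245,z);q(322,175,.02);q(289,195,.02);q(355,195,.02);q(289,195,.008);q(355,195,.008)
E
```

```text
col [(168, [10, 148, 181]), (170, [10, 150, 180]), (172, [9, 147, 182]), (174, [12, 149, 149]), (176, [1, 181, 255]), (178, [1, 182, 254]), (180, [1, 185, 254]), (224, [3, 133, 228]), (226, [3, 142, 225]), (228, [3, 139, 224]), (230, [3, 135, 234]), (232, [7, 41, 254]), (234, [45, 5, 224]), (236, [25, 7, 224])]
row195 [(282, [11, 155, 107]), (284, [11, 161, 106]), (286, [11, 129, 75]), (288, [19, 101, 43]), (290, [1, 190, 201]), (292, [1, 196, 204]), (294, [1, 196, 202]), (348, [1, 201, 199]), (350, [1, 195, 203]), (352, [3, 194, 163]), (354, [12, 140, 104]), (356, [10, 155, 151]), (358, [11, 153, 175]), (360, [11, 157, 174])]
row245 [(268, [18, 58, 149]), (270, [20, 59, 151]), (272, [17, 64, 144]), (274, [37, 20, 235]), (276, [77, 8, 219]), (278, [81, 12, 216]), (280, [94, 8, 214]), (364, [90, 7, 222]), (366, [90, 7, 219]), (368, [40, 6, 245]), (370, [18, 72, 135]), (372, [19, 59, 148]), (374, [17, 58, 145])]
(322, 231) 0.117 along 614.2 across 23.1
(275, 245) 0.117 along 621.2 across 1.0
(370, 245) 0.117 along 621.3 across 45.6
(322, 175) 0.02 along 608.3 across 23.3
(289, 195) 0.02 along 624.0 across -2.2
(355, 195) 0.02 along 624.0 across 48.7
(289, 195) 0.008 along 627.3 across -3.5
(355, 195) 0.008 along 627.4 across 50.1
```

Request:
jog_arm(
  rows=[
    [[0.008,-0.004,0.06],[0,0,0]],
    [[0.008,-0.004,0.14],[0,0,0]],
    [[0.008,-0.004,0.21],[0,0,0]],
    [[0.008,-0.004,0.255],[0,0,0]],
    [[0.008,-0.004,0.275],[0,0,0]],
  ],
)

```text
t: 28.8
tool_pos: [0.6265, 0.0879, 0.0282]
orientation: [0.165, -3.135, 0.0]
force: [-0.0, 0.0, -4.0]
opening: 0.0454
gripper_force: 25.0
```

Request:
jog_arm(
  rows=[
    [[0,0,0.01],[0,0,0]],
    [[0,0,0.02],[0,0,0]],
    [[0,0,0.03],[0,0,0]],
    [[0,0,0.035],[0,0,0]],
    [[0,0,0.035],[0,0,0]],
  ],
)

```text
t: 29.3
tool_pos: [0.6285, 0.0879, 0.0242]
orientation: [-0.165, 3.135, -0.0]
force: [0.5, 0.4, -2.4]
opening: 0.0461
gripper_force: 25.0
```

Request:
jog_arm(
  rows=[
    [[0,0,0.003],[0,0,0]],
    [[0,0,0.005],[0,0,0]],
    [[0,0,0.006],[0,0,0]],
    [[0,0,0.006],[0,0,0]],
  ],
)

```text
t: 29.7
tool_pos: [0.6285, 0.088, 0.024]
orientation: [-0.165, 3.135, -0.0]
force: [-4.4, -0.0, 6.3]
opening: 0.0458
gripper_force: 25.0
```

Request:
jog_arm(
  rows=[
    [[0,0,0],[0,0,0]],
    [[0,0,-0.004],[0,0,0]],
    [[0,0,-0.004],[0,0,0]],
    [[0,0,-0.004],[0,0,0]],
    [[0,0,-0.004],[0,0,0]],
  ],
  hand=-0.45,
)

```text
t: 30.2
tool_pos: [0.6281, 0.0879, 0.0233]
orientation: [-0.165, 3.136, -0.0]
force: [0.6, -0.1, -0.3]
opening: 0.0669
gripper_force: 0.0
```

Request:
jog_arm(
  rows=[
    [[0,0,-0.1],[0,0,0]],
    [[0,0,-0.3],[0,0,0]],
    [[0,0,-0.5],[0,0,0]],
    [[0,0,-0.7],[0,0,0]],
    [[0,0,-0.9],[0,0,0]],
  ],
)

```text
t: 30.7
tool_pos: [0.6277, 0.0879, 0.205]
orientation: [-0.165, 3.136, -0.0]
force: [0.3, 0.0, 0.3]
opening: 0.0674
gripper_force: 0.0
```

```bash
python3 - <<'E'
from h import *
w=cam('wrist','w11.png')
for k in blobs(w,(0,0,150),(179,75,255),300,(270,100,390,260)): print('cube',cv2.boundingRect(k),rect(w,k,.054))
for k in blobs(w,(40,60,100),(85,255,255),200,(150,100,300,300)): print('bar',cv2.boundingRect(k),rect(w,k,.052))
c=cam('top')
for k in blobs(c,(0,190,120),(6,255,255),20,(440,150,540,230)): print(k.mean(0),rect(c,k,.11))
cv2.imwrite('pics/c.png',np.hstack([cv2.resize(w['frame'][60:310,150:470],(640,500)),cv2.resize(c['frame'][140:220,445:505],(160,213)).repeat(1,0) if 0 else np.pad(cv2.resize(c['frame'][140:300,440:500][:70],(150,175)),((0,325),(0,0),(0,0)))])[:,:,::-1])
goal(.40,-.45,.20,180); print(robot.read_state()['q'])
E
```

```text
cube (300, 166, 44, 42) (array([629.6,  89.5]), array([44. , 45.5]), 96.0)
bar (218, 141, 46, 86) (array([637.1,   6.3]), array([42.1, 91.5]), 6.0)
[[482.83333333 200.        ]] (array([ 474.1, -444.9]), array([22.2, 22.7]), 134.9)
shift [ 1.434 -2.554  0.041] turn [0.    0.008 0.067] yaw now -174.0 t 30.8 rows 11.7
[ 5.83106971e-02  2.21291878e-01  1.39936048e+00 -6.56951391e-05
  1.50759625e+00 -1.61744343e+00]
```

View pics/c.png

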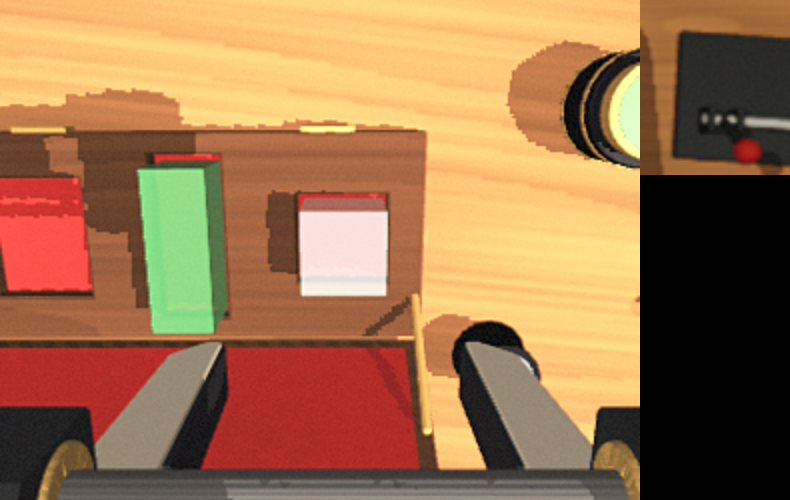

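The crop shows the bar and cube both seated in their nests. The lever ball is at about (0.474,-0.445). I'll close the fingers and move behind it, with the body turned along x to stay clear of the reticle holder.

```bash
python3 - <<'E'
from h import *
goal(.41,-.447,.20,186)
E
```

```text
shift [ 1.383 -2.545  0.042] turn [-0.     0.008  0.   ] yaw now -174.0 t 30.8 rows 11.6
```

Request:
jog_arm(
  rows=[
    [[0.1,-0.2,0],[0,0,0]],
    [[0.21,-0.4,0],[0,0,0]],
    [[0.32,-0.6,0],[0,0,0]],
    [[0.43,-0.8,0],[0,0,0]],
    [[0.54,-1,0],[0,0,0]],
  ],
  hand=1,
  squeeze=10,
)

```text
t: 31.3
tool_pos: [0.5403, -0.1236, 0.2026]
orientation: [-0.165, 3.136, 0.0]
force: [-0.5, -0.8, 0.1]
opening: 0.032
gripper_force: 0.0
```

Request:
jog_arm(
  rows=[
    [[0.1,-0.2,0],[0,0,0]],
    [[0.21,-0.4,0],[0,0,0]],
    [[0.32,-0.6,0],[0,0,0]],
    [[0.43,-0.8,0],[0,0,0]],
    [[0.54,-1,0],[0,0,0]],
  ],
)

```text
t: 31.8
tool_pos: [0.4538, -0.334, 0.2026]
orientation: [-0.165, 3.136, 0.0]
force: [1.4, -0.6, -1.3]
opening: 0.0002
gripper_force: 0.0
```

Request:
jog_arm(
  rows=[
    [[0,0,0],[0,0,0.09]],
    [[0,0,0],[0,0,0.18]],
    [[0,0,0],[0,0,0.27]],
    [[0,0,0],[0,0,0.36]],
    [[0,0,0],[0,0,0.45]],
  ],
)

```text
t: 32.3
tool_pos: [0.4547, -0.3324, 0.2023]
orientation: [0.94, 2.997, 0.001]
force: [0.0, -0.3, 0.3]
opening: 0.0004
gripper_force: 0.0
```

Request:
jog_arm(
  rows=[
    [[0,0,0],[0,0,0.09]],
    [[0,0,0],[0,0,0.18]],
    [[0,0,0],[0,0,0.27]],
    [[0,0,0],[0,0,0.36]],
    [[0,0,0],[0,0,0.45]],
  ],
)

```text
t: 32.8
tool_pos: [0.4547, -0.3324, 0.2024]
orientation: [1.919, 2.487, 0.001]
force: [-0.5, 0.3, -0.5]
opening: 0.0009
gripper_force: 0.0
```

Request:
jog_arm(
  rows=[
    [[0,0,0],[0,0,0]],
    [[0,0,0],[0,0,0]],
    [[0,0,0],[0,0,0]],
  ],
)

```text
t: 33.1
tool_pos: [0.4549, -0.3325, 0.2029]
orientation: [1.907, 2.495, 0.001]
force: [0.5, 0.1, -0.3]
opening: 0.0006
gripper_force: 0.0
```

```bash
python3 - <<'E'
from h import *
goal(.41,-.446,.18,90);print(robot.read_state()['tool_pos'])
E
```

```text
shift [-0.489 -0.366  0.114] turn [ 0.001 -0.     0.169] yaw now 105.2 t 33.1 rows 2.5
[ 0.4548811  -0.33248535  0.20289571]
```

Request:
jog_arm(
  rows=[
    [[-0.16,-0.12,0],[0,0,0.08]],
    [[-0.32,-0.24,0],[0,0,0.169]],
    [[-0.489,-0.366,0],[0,0,0.169]],
    [[-0.489,-0.366,0.114],[0,0,0.169]],
    [[-0.489,-0.366,0.114],[0,0,0.169]],
  ],
)

```text
t: 33.6
tool_pos: [0.4078, -0.4455, 0.1769]
orientation: [-2.222, -2.215, -0.003]
force: [0.1, 0.7, -0.9]
opening: 0.0006
gripper_force: 0.0
```

Request:
jog_arm(
  rows=[
    [[0,0,0.15],[0,0,0]],
    [[0,0,0.3],[0,0,0]],
    [[0,0,0.36],[0,0,0]],
    [[0,0,0.36],[0,0,0]],
    [[0,0,0.36],[0,0,0]],
  ],
)

```text
t: 34.1
tool_pos: [0.4104, -0.446, 0.1097]
orientation: [2.223, 2.218, 0.001]
force: [0.2, -0.5, 0.7]
opening: 0.0005
gripper_force: 0.0
```

```bash
python3 - <<'E'
from h import *
print(robot.read_state()['tool_pos']);goal(.43,-.446,.108,90);goal(.539,-.448,.108,90)
c=cam('scene','s2.png');cv2.imwrite('pics/s2.png',cv2.resize(c['frame'][90:250,60:300],(720,480))[:,:,::-1])
E
```

```text
[ 0.41041168 -0.44604411  0.10968005]
shift [0.    0.098 0.009] turn [ 0.001  0.    -0.001] yaw now 89.9 t 34.1 rows 0.4
shift [-0.008  0.643  0.01 ] turn [ 0.001  0.    -0.001] yaw now 89.9 t 34.1 rows 2.6
```

View pics/s2.png

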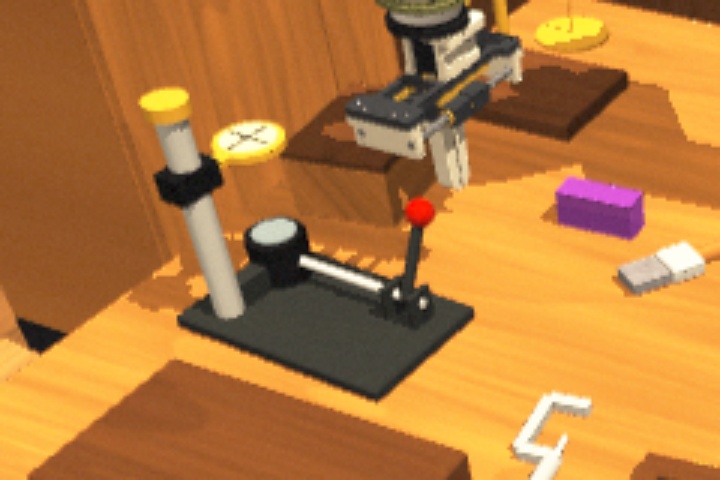

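The scene crop shows the closed fingers behind the red ball (420,212), with the column and reticle ring clear. I'll push the lever steadily.

Request:
jog_arm(
  rows=[
    [[0,0.06,0.008],[0,0,0]],
    [[0,0.12,0.008],[0,0,0]],
    [[0,0.17,0.008],[0,0,0]],
    [[0,0.22,0.008],[0,0,0]],
    [[0,0.27,0.008],[0,0,0]],
  ],
)

```text
t: 34.65
tool_pos: [0.4647, -0.4465, 0.1075]
orientation: [2.224, 2.217, 0.0]
force: [-2.9, -1.6, 2.4]
opening: 0.0006
gripper_force: 1.6
```

Request:
jog_arm(
  rows=[
    [[0,0.05,0],[0,0,0]],
    [[0,0.1,0],[0,0,0]],
    [[0,0.15,0],[0,0,0]],
    [[0,0.2,0],[0,0,0]],
    [[-0.004,0.25,0],[0,0,0]],
  ],
)

```text
t: 35.15
tool_pos: [0.5144, -0.4467, 0.1062]
orientation: [-2.225, -2.218, -0.002]
force: [-0.9, -0.2, -0.7]
opening: 0.0006
gripper_force: 0.9
```

Request:
jog_arm(
  rows=[
    [[-0.001,0.02,0],[0,0,0]],
    [[-0.001,0.04,0],[0,0,0]],
    [[-0.002,0.06,0],[0,0,0]],
    [[-0.002,0.08,0],[0,0,0]],
    [[-0.003,0.1,0],[0,0,0]],
  ],
)

```text
t: 35.65
tool_pos: [0.5337, -0.4479, 0.1071]
orientation: [2.225, 2.217, 0.001]
force: [-13.1, 0.8, 1.0]
opening: 0.0007
gripper_force: 6.3
```

Request:
jog_arm(
  rows=[
    [[0,0.01,0],[0,0,0]],
    [[0,0.01,0],[0,0,0]],
    [[0,0.01,0],[0,0,0]],
  ],
)

```text
t: 35.95
tool_pos: [0.5338, -0.4479, 0.1069]
orientation: [-2.224, -2.215, 0.002]
force: [-11.0, 0.9, 3.5]
opening: 0.0001
gripper_force: 5.8
```

```bash
python3 - <<'E'
from h import *
s=robot.read_state();print(s['tool_pos'],s['force'])
c=cam('scene')
for k in blobs(c,(0,190,100),(6,255,255),20,(130,120,260,210)):print(k.mean(0),ray(c,k.mean(0)[0],.11))
E
```

```text
[ 0.5337939  -0.44793313  0.1069006 ] [-11.00923662   0.87889856   3.53052245]
[[179.2 177.2]] [ 0.55753862 -0.45459357  0.11      ]
```

Request:
jog_arm(
  rows=[
    [[0,0.01,0],[0,0,0]],
    [[0,0.02,0],[0,0,0]],
    [[0,0.03,0],[0,0,0]],
    [[0,0.03,0],[0,0,0]],
  ],
)

```text
t: 36.4
tool_pos: [0.5346, -0.448, 0.1066]
orientation: [-2.22, -2.207, 0.01]
force: [-35.4, 5.2, 14.4]
opening: 0.0006
gripper_force: 19.0
```

The lever is hard against its stop. I'll back off and check.

Request:
jog_arm(
  rows=[
    [[0,-0.1,0],[0,0,0]],
    [[0,-0.3,0],[0,0,0]],
    [[0,-0.5,0],[0,0,0]],
    [[0,-0.6,0],[0,0,0]],
    [[0,-0.7,-0.1],[0,0,0]],
  ],
)

```text
t: 36.9
tool_pos: [0.3996, -0.4459, 0.1243]
orientation: [-2.224, -2.215, -0.003]
force: [0.1, 0.2, 0.2]
opening: 0.0007
gripper_force: 0.0
```

Request:
jog_arm(
  rows=[
    [[0,0,-0.2],[0,0,0]],
    [[0,0,-0.4],[0,0,0]],
    [[0,0,-0.6],[0,0,0]],
    [[0,0,-0.6],[0,0,0]],
    [[0,0,-0.6],[0,0,0]],
  ],
)

```text
t: 37.4
tool_pos: [0.4025, -0.4482, 0.2488]
orientation: [2.221, 2.214, 0.001]
force: [0.5, -0.1, -0.7]
opening: 0.0009
gripper_force: 0.0
```

```bash
python3 - <<'E'
from h import *
c=cam('scene','s3.png');t=cam('top');cs=[]
for cc,roi in((c,(100,90,290,250)),(t,(440,130,560,240))):
    k=blobs(cc,(0,180,90),(8,255,255),15,roi)[0];m=k.mean(0)[0];print(m,ray(cc,m,.11))
for k in blobs(t,(50,80,40),(80,255,255),200,(260,100,400,240)): print('bar',rect(t,k,.052))
cv2.imwrite('pics/s3.png',np.hstack([cv2.resize(c['frame'][90:330,60:540],(800,400))])[:,:,::-1])
E
```

```text
[179.28 177.2 ] [ 0.55744924 -0.45439464  0.11      ]
[483.42857143 167.42857143] [ 0.56091561 -0.44742914  0.11      ]
bar (array([638.5,   3.7]), array([32.2, 91.5]), 6.1)
```

View pics/s3.png

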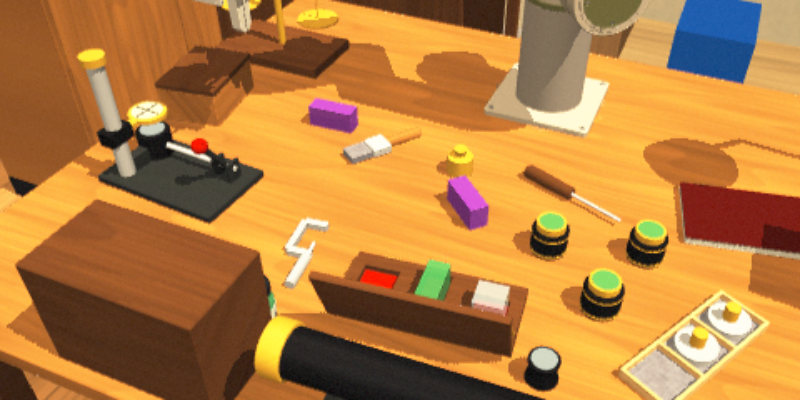

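The reticle ring is down at (148,113) and the ball is over, at (199,146). The bar and cube are nested, and both caps are in the rack. I'll hand the job in.

```bash
python3 -c "
from h import *
print(robot.close_job())"
```

```text
the job is handed in; nothing more can be done
None
```

I handed the job in: both caps are in their own rack cells, the green bar and the cube are down in their nests (there was no wedge), and the lever was then pushed to its stop, lowering the reticle. Handing in returned no verdict, so this rests on the last camera views and force readings.

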